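# Clear the biscuit tray

## Robot

A 6-joint arm with a two-finger parallel gripper is mounted at the origin on the work surface. World frame = base frame: x ahead of the robot, y to its left, z up, the work surface at z = 0. Lengths are in m, angles in rad, forces in N, time in s.
With the tool pointing down it reaches from about 0.3 to 0.75 m from the base axis. Payload 8.5 kg.
Tool frame: the origin (TCP) lies at the centre of the arm's flange, where the gripper is bolted on; the fingertips stand 173 mm ahead of it and the grasp point (between the pads) lies 155 mm ahead of it; z points along the fingers, y is the direction in which the jaws open and shut (so a half turn about z gives the same grasp; the last joint's range is limited). The gripper opens to 85 mm and grips with 20 to 120 N. Pads are 22 mm wide; open, the fingers measure 114 mm over their backs; the gripper's body (76 mm by 85 mm) begins 54 mm behind the grasp point. The pads swing forward as they close: fully open they stand 13 mm farther back than shut.
Start: joints at [1.018, 0.381, 1.297, -0, 1.464, -0.215], TCP at [0.182, 0.519, 0.405] pointing down, gripper open.
Joint ranges: [-3.11, 3.11], [-0.89, 2.33], [0.22, 2.48], [-1.42, 4.56], [0.17, 2.85], [-2.88, 2.88]. Speed limits (rad/s): [2.39, 2.39, 3.14, 3.14, 3.14, 3.14].

## Interface

Orientations are given as [roll, pitch, yaw] about the fixed x, y, z axes, in that order (R = Rz(yaw) Ry(pitch) Rx(roll)).
In Python, from plant import telemetry, optics, env, nets gives the robot as it stands.
- The arm moves only by the shell command python3 -m jog 'ROWS' [OPENING]. ROWS is JSON, a list of rows, each an object of numbers: "x", "y", "z": the shift along the tool's x, y, z in units of 25 mm (1.0 is 25 mm); "wx", "wy", "wz": the turn, a rotation vector about the tool's x, y, z in units of 6 degrees (1.0 is 6 degrees). A call has 1 to 10 rows; each row shifts and turns the commanded pose from where the row before left it, along the tool's axes as they then stand; what a row does not reach is not made up. A row lasts 1/10 s, in which the tool goes at most 50 mm and 8.59 degrees, less where a joint would pass 70% of its speed; a pose out of reach is approached as far as the arm can. A call is refused whole if a number of a shift passes 1 or a number of a turn 1, either way. A call with a gripper value outside its range is refused whole. OPENING is the gripper's target within -1 to 1 (shut at 1, half-way at 0, fully open at -1), set as the call begins (- or left out, the last holds). The fingers move at their own pace and stop on an object; the grip force is fixed at half the most. Time passes only in rows, so rows that do not move let the fingers close. It gives the time, the measured TCP pose, the force and the opening at its end, in the units of the state.
- telemetry.get_obs(): the state, without advancing time (a new reading comes with each control period).
- optics.camera(name): name is "side" or "top" or "wrist"; returns (picture, depth): 400x640x3 uint8, blue, green, red; 400x640 float32, m along the optical axis (not along the pixel's ray), 0 where there is no reading.
- optics.camera_model(name): a dict with "intrinsics" (3x3 intrinsics, pixels), "rvec" (rotation vector, rad) and "tvec" (3), from world to camera coordinates, as OpenCV has them. Camera axes: x right, y down, z forward; pixel columns grow to the right and rows downward; lengths in m; the calibration is good to about 2 mm. A picture is of the moment at which its call begins: read the wrist's pose just before it. camera_model takes no time and is no camera call; for the wrist camera it gives the pose at the moment of the call.
- env.close_job(): hands the job in, once; it reports no verdict.
Trained networks look in the newest picture that a camera, given by its name, has taken for a name from the list of things; names that differ only in an ending like _2 or _b are one class to them, and where a whole thing is asked for, a point or a joint stands for the part that bears it (a point fixed in the world has none). Each returns a list of dicts, best first, with "score" (0 to 1); they miss things now and then, are a little off and sometimes report something else, mostly with a low value. They report only what shows in the picture. A call takes as long as a camera call. They do not tell look-alikes from the thing itself.
- nets.masks_of(name, camera): "mask" (400x640 bool, what is visible of it) and "xy" ([column, row] in pixels, amid what is visible of it).
The state is a dict: "time": time; "joint_positions": joint angles; "qd": joint speeds; "joint_torque": joint torques, N m; "tool_pos": TCP position; "tool_rot": TCP orientation; "contact_force": force on the tool from outside, world axes, zero at the start; "wrist_torque": the same for the moment, N m; "width": opening from 0.0 (shut) to 1.0 (fully open).
Only numpy, scipy, OpenCV 4.12 (cv2) and the standard library are available. Lean on these libraries where they do the work, as an engineer would, in place of code of your own. Each camera call takes 0.05 s, during which the arm holds its last target. There are 200 camera calls.

## Task

A napkin ring has been left on the biscuit tray: put the ring in the dark wooden dish first. Then take the tray by its handle and tip it low over the white bowl so that all three biscuits slide gently off into it, without your fingers touching a biscuit, and set the empty tray back down flat on the table. Leave the bowl and the dish where they stand and do not disturb the tumbler, the pepper grinder or the herb pot.

Things in the scene. Friction and masses are not known exactly. Their poses are not given: they have to be found in the camera images.
- tray: Pale wooden tray, dark handle, loose, 0.32 kg. Plate 190 (x) by 162 (y), 6 thick; 6 mm side rims and 8 mm back rim (-x), 20 high from the underside; mid-back a riser 44 wide, 53 high. The +x edge (lip) has no rim. Inside width 150. Origin: centre of the underside; x points from handle to lip, z up. Starts flat on the table, handle roughly to the robot.
- tray_grip (a point): Grip point in the middle of the outer part of the tray's handle, at x = -150 mm, y = 0, z = 45 mm in the tray's frame; axes as the tray's. The handle is a level bar 24 mm wide (tray's y) and 16 mm thick (z), centre 45 mm above the table, running back from x = -95 to x = -205 mm.
- tray_lip (a point): Middle of the tray's open lip, on the plate's upper face: x = 95 mm, y = 0, z = 6 mm in the tray's frame.
- biscuit0: One of three round golden-brown biscuits, loose, rigid, 40 mm diameter, 18 mm thick, about 25 g, a small red spot on top; lies flat on the lip half of the tray. Origin: its centre; z is its flat axis. It slides off once the tray is tilted by about 30 to 45 degrees; friction varies.
- biscuit1: One of three round golden-brown biscuits, loose, rigid, 40 mm diameter, 18 mm thick, about 25 g, a small red spot on top; lies flat on the lip half of the tray. Origin: its centre; z is its flat axis. It slides off once the tray is tilted by about 30 to 45 degrees; friction varies.
- biscuit2: One of three round golden-brown biscuits, loose, rigid, 40 mm diameter, 18 mm thick, about 25 g, a small red spot on top; lies flat on the lip half of the tray. Origin: its centre; z is its flat axis. It slides off once the tray is tilted by about 30 to 45 degrees; friction varies.
- napkin_ring: Blue napkin ring, loose, 46 mm outer and 36 mm inner diameter, 30 mm high, about 30 g, stands upright (hole vertical) on the handle half of the tray. Origin: centre of its underside.
- bowl: White ceramic serving bowl, loose, 230 mm across the rim, 75 mm high, about 0.8 kg; to the robot's left or right. Origin: centre of its underside, z up.
- dish: Dark wooden square dish, open on top, loose, 150 by 150 mm outside, 45 mm high, walls and floor 6 mm thick, about 0.6 kg; across the tray from the bowl. Origin: centre of its underside, z up.
- tumbler: Bystander: glass tumbler, 70 mm across, 125 mm high. Origin: centre of its underside.
- grinder: Bystander: dark steel pepper grinder, 54 mm across, 155 mm high. Origin: centre of its underside.
- herb: Bystander: green herb in a terracotta pot, 88 mm across, about 140 mm high. Origin: centre of its underside.
Mind the look-alikes: they are no part of the job. There is more than one size of the napkin_ring; the job needs the largest.

How it is judged:
On the way, in this order (a step that is already met when the one before it is completed fails the run):
1. the napkin ring lies in the dark wooden dish, released, while the biscuits are still on the tray (x of napkin_ring in the frame of dish between -0.066 and 0.066 m and y of napkin_ring in the frame of dish between -0.066 and 0.066 m and z of napkin_ring in the frame of dish between 0 and 0.04 m and linear speed of napkin_ring below 0.05 m/s and contact force between the fingers and napkin_ring below 0.1 N and x of biscuit0 in the frame of tray between -0.1 and 0.1 m and z of biscuit0 in the frame of tray between 0 and 0.04 m and x of biscuit1 in the frame of tray between -0.1 and 0.1 m and z of biscuit1 in the frame of tray between 0 and 0.04 m and x of biscuit2 in the frame of tray between -0.1 and 0.1 m and z of biscuit2 in the frame of tray between 0 and 0.04 m), for 0.2 s.
2. all three biscuits lie in the white bowl (horizontal distance between each of biscuit0, biscuit1, biscuit2 and bowl below 0.105 m and z of biscuit0 in the frame of bowl between 0 and 0.075 m and linear speed of each of biscuit0, biscuit1, biscuit2 below 0.05 m/s and z of biscuit1 in the frame of bowl between 0 and 0.075 m and z of biscuit2 in the frame of bowl between 0 and 0.075 m), for 0.2 s.
At the end, for the whole second after the job is handed in: Ring at rest in the dish (origin within 66 mm of its centre along each side, below 40 mm); three biscuits at rest in the bowl (centres within 105 mm of its axis, below the 75 mm rim); tray flat on the table (tilt under 0.06 rad, underside within 6 mm), at rest (all of step 2 and x of napkin_ring in the frame of dish between -0.066 and 0.066 m and y of napkin_ring in the frame of dish between -0.066 and 0.066 m and z of napkin_ring in the frame of dish between 0 and 0.04 m and linear speed of napkin_ring below 0.05 m/s and angle between tray's own z axis and vertical below 0.06 rad and height (world z) of tray below 0.006 m and linear speed of tray below 0.03 m/s); the robot touches nothing.
It fails at once if the fingers touch a biscuit (contact force between the fingers and biscuit0 above 0.3 N or contact force between the fingers and biscuit1 above 0.3 N or contact force between the fingers and biscuit2 above 0.3 N).
It fails at once if a biscuit is flung or dropped from high up (faster than 2.2 m/s) (linear speed of any of biscuit0, biscuit1, biscuit2 above 2.2 m/s).
It fails at once if the bowl or the dish is shifted by more than 50 mm or tipped (distance of any of bowl, dish from where it was at the start of the episode above 0.05 m or angle between any of bowl, dish's own z axis and vertical above 0.35 rad).
It fails at once if the tumbler, grinder or herb pot is shifted by more than 30 mm or tipped (distance of any of tumbler, grinder, herb from where it was at the start of the episode above 0.03 m or angle between any of tumbler, grinder, herb's own z axis and vertical above 0.35 rad).
It also fails if it takes over 64 s, if anything falls off the work surface, if the arm or the gripper's body presses on something with over 40 N, if the wrist force passes 120 N, or if a joint passes its speed limit or range.

## Working session

There is one attempt and no reset: what is moved stays moved. The work goes in short steps, Python scripts to look and compute and a shell command to move; the robot and the scene stay as the last step left them, time stands still between calls to the robot, and variables do not carry over. Pictures are saved under pics/ and viewed, about 8 in all and at most 12, crops included, and the job is handed in when it is done.

```bash
ls; mkdir -p pics
cat > h.py <<'E'
import numpy as np, cv2
from scipy.spatial.transform import Rotation as R
from plant import telemetry, optics, env, nets
def model(n):
    m=optics.camera_model(n); return np.array(m["intrinsics"]),R.from_rotvec(np.ravel(m["rvec"])).as_matrix(),np.ravel(m["tvec"])
def cloud(n,depth,mask):
    K,Rc,t=model(n); v,u=np.nonzero(mask&(depth>0)); d=depth[v,u]
    p=np.stack([(u-K[0,2])/K[0,0]*d,(v-K[1,2])/K[1,1]*d,d],1)
    return (p-t)@Rc
E
python3 - <<'E'
from h import *
for c in ["top","side"]:
    im,d=optics.camera(c); cv2.imwrite(f"pics/{c}0.png",im); np.save(f"{c}d.npy",d)
    for n in ["tray","biscuit0","napkin_ring","bowl","dish","tumbler","grinder","herb"]:
        for r in nets.masks_of(n,c):
            if r["score"]<.3: continue
            p=cloud(c,d,r["mask"])
            if len(p)==0: continue
            print(c,n,round(r["score"],2),np.round(r["xy"]),"med",np.median(p,0).round(3),"lo",np.percentile(p,2,axis=0).round(3),"hi",np.percentile(p,98,axis=0).round(3),len(p))
o=telemetry.get_obs();print(o["time"],o["tool_pos"],o["tool_rot"],o["width"])
E
```

```text
pics
top tray 0.57 [310. 230.] med [0.554 0.044 0.005] lo [ 0.395 -0.05   0.001] hi [0.668 0.118 0.054] 5616
top biscuit0 0.73 [319. 213.] med [0.6   0.03  0.023] lo [0.582 0.013 0.019] hi [0.616 0.046 0.027] 228
top biscuit0 0.65 [296. 205.] med [0.614 0.07  0.023] lo [0.597 0.053 0.018] hi [0.632 0.086 0.026] 231
top napkin_ring 0.64 [301. 249.] med [0.521 0.042 0.034] lo [0.501 0.02  0.007] hi [0.544 0.061 0.037] 150
top napkin_ring 0.51 [342. 308.] med [ 0.394 -0.023  0.021] lo [ 0.389 -0.038  0.001] hi [ 0.422 -0.01   0.025] 56
top napkin_ring 0.49 [377. 214.] med [ 0.601 -0.112  0.019] lo [ 0.583 -0.134 -0.004] hi [ 0.615 -0.103  0.024] 99
top bowl 0.92 [498. 241.] med [ 0.535 -0.369  0.029] lo [ 0.433 -0.455  0.002] hi [ 0.637 -0.253  0.074] 9356
top dish 0.65 [191. 245.] med [0.532 0.315 0.006] lo [0.449 0.222 0.001] hi [0.616 0.395 0.045] 4903
top dish 0.42 [318. 211.] med [0.6   0.028 0.023] lo [0.582 0.012 0.018] hi [0.618 0.046 0.027] 242
top tumbler 0.92 [189. 168.] med [0.703 0.315 0.077] lo [ 0.667  0.272 -0.001] hi [0.73  0.338 0.126] 1281
top tumbler 0.63 [338. 218.]
[... 1210 characters left out ...]
.028 0.026] lo [0.504 0.015 0.006] hi [0.543 0.058 0.038] 246
side bowl 0.83 [283. 348.] med [ 0.533 -0.34   0.031] lo [ 0.432 -0.444  0.005] hi [ 0.639 -0.249  0.076] 10428
side dish 0.79 [296. 143.] med [0.536 0.314 0.015] lo [0.446 0.211 0.003] hi [0.623 0.395 0.046] 2238
side tumbler 0.77 [352. 127.] med [0.7   0.279 0.091] lo [0.671 0.267 0.006] hi [0.73  0.334 0.126] 874
side grinder 0.79 [374. 325.] med [ 0.702 -0.325  0.098] lo [ 0.682 -0.337  0.004] hi [ 0.729 -0.297  0.154] 1114
side herb 0.86 [390. 166.] med [0.795 0.124 0.095] lo [0.762 0.111 0.002] hi [0.835 0.178 0.137] 1248
0.9 [0.18225731 0.51890731 0.40473313] [3.14156946e+00 5.14198980e-07 2.80379373e+00] 1.0020045630471341
```

View pics/top0.png

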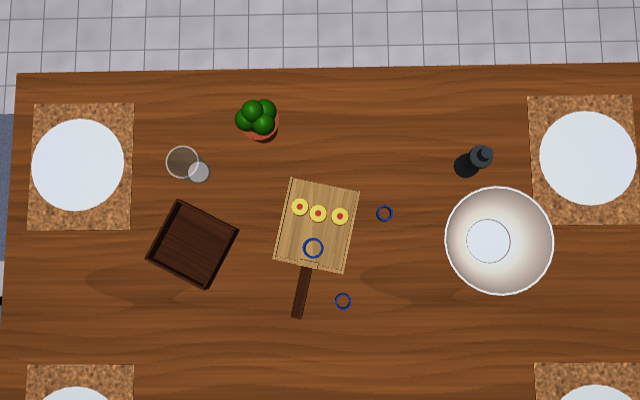

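Run:
```python
from h import *
im=cv2.imread("pics/top0.png"); d=np.load("topd.npy")
p=cloud("top",d,np.ones_like(d,bool))
def box(m,n):
    q=p[m]; r=cv2.minAreaRect(q[:,:2].astype(np.float32)); print(n,len(q),np.round(r[0],4),np.round(r[1],3),round(r[2],1)); return q
X,Y,Z=p.T
tr=(X>.36)&(X<.70)&(Y>-.08)&(Y<.16)
# handle
box(tr&(Z>.047)&(Z<.06)&(X<.47),"handle")
box(tr&(Z>.042)&(X<.5),"handle+riser")
box(tr&(Z>.015)&(Z<.06)&~((X<.45)&(Y<0))&(X>.43),"rims")
box((abs(X-.523)<.035)&(abs(Y-.04)<.035)&(Z>.03),"ring")
# dish rim
q=box((Y>.18)&(Y<.42)&(X>.4)&(X<.64)&(Z>.038)&(Z<.05),"dishrim")
# bowl rim circle
m=(Y<-.2)&(Y>-.5)&(X<.66)&(X>.4)&(Z>.068)&(Z<.082); q=p[m]
A=np.c_[2*q[:,:2],np.ones(len(q))]; s=np.linalg.lstsq(A,(q[:,:2]**2).sum(1),rcond=None)[0]; print("bowl",s[:2],np.sqrt(s[2]+s[0]**2+s[1]**2),len(q))
```

```text
handle 513 [0.4231 0.0662] [0.024 0.098] 77.5
handle+riser 720 [0.4347 0.0634] [0.044 0.124] 77.9
rims 1930 [0.5473 0.0388] [0.162 0.244] 77.5
ring 208 [0.5127 0.0435] [0.045 0.065] 72.6
dishrim 803 [0.5336 0.3097] [0.151 0.15 ] 62.8
bowl [ 0.5356275  -0.34989231] 0.11061939948878709 1095
```

The top view shows the tray at about (316, 225) with its handle at (300, 292). The large ring on it is at (313, 248), and the small look-alike rings are at (384, 213) and (342, 301). The bowl is at (498, 240) and the dish at (192, 244). I'll move above the ring.

```bash
python3 -m jog '[{"wz":-1},{"wz":-0.13},{"x":-0.97,"y":-0.87},{"x":-0.97,"y":-0.87},{"x":-0.97,"y":-0.87},{"x":-0.97,"y":-0.87},{"x":-0.97,"y":-0.87},{"x":-0.97,"y":-0.87},{"x":-0.97,"y":-0.87},{"x":-0.97,"y":-0.87}]' -1
python3 -m jog '[{"x":-0.97,"y":-0.87},{"x":-0.97,"y":-0.87},{"x":-0.97,"y":-0.87},{"x":-0.97,"y":-0.87},{"x":-0.97,"y":-0.87},{"x":-0.97,"y":-0.87},{"x":-0.97,"y":-0.87},{"x":-0.97,"y":-0.87},{"x":-0.97,"y":-0.87},{"x":-0.97,"y":-0.87,"z":0}]'
python3 -m jog '[{"z":1},{"z":1},{"z":1},{}]'
python3 - <<'E'
from h import *
c="wrist"
im,d=optics.camera(c); cv2.imwrite(f"pics/w1.png",im)
for n in ["napkin_ring","biscuit0"]:
  for r in nets.masks_of(n,c):
    if r["score"]<.3: continue
    p=cloud(c,d,r["mask"]); p=p[p[:,2]>.015]
    if len(p)<20: continue
    top=p[p[:,2]>np.percentile(p[:,2],90)-.006]
    q=cv2.minEnclosingCircle(top[:,:2].astype(np.float32))
    print(n,round(r["score"],2),np.round(r["xy"]),np.round(q[0],4),round(q[1],4),top[:,2].mean().round(4),len(top))
o=telemetry.get_obs();print(o["time"],o["tool_pos"],o["tool_rot"])
E
```

```text
1.05 [0.18227602 0.51891354 0.40471648] [ 3.14158998e+00 -1.33778756e-05  2.80379857e+00]invalid input
invalid input
invalid input
```

```bash
python3 -m jog '[{"x":0,"y":0,"z":0,"wx":0,"wy":0,"wz":-1.0}]'; python3 -m jog '[{"x":0,"y":0,"z":0,"wx":0,"wy":0,"wz":-0.13}]' -1.0; python3 -m jog '[{"z":1.0}]' - ; python3 -m jog -h
```

```text
time: 1.15
tool_pos: [0.1822, 0.5189, 0.4047]
tool_rot: [3.142, -0.0, 2.91]
contact_force: [-0.2, -1.0, 0.6]
width: 1.001
time: 1.25
tool_pos: [0.1823, 0.5189, 0.4047]
tool_rot: [-3.142, -0.0, 2.924]
contact_force: [-0.2, 0.3, 0.0]
width: 0.996invalid input
invalid input: not JSON, or not a number
```

Every row needs all six keys, so I'll write them out in full.

```bash
python3 -m jog '[{"x":-0.97,"y":-0.87,"z":0,"wx":0,"wy":0,"wz":0},{"x":-0.97,"y":-0.87,"z":0,"wx":0,"wy":0,"wz":0},{"x":-0.97,"y":-0.87,"z":0,"wx":0,"wy":0,"wz":0},{"x":-0.97,"y":-0.87,"z":0,"wx":0,"wy":0,"wz":0},{"x":-0.97,"y":-0.87,"z":0,"wx":0,"wy":0,"wz":0},{"x":-0.97,"y":-0.87,"z":0,"wx":0,"wy":0,"wz":0},{"x":-0.97,"y":-0.87,"z":0,"wx":0,"wy":0,"wz":0},{"x":-0.97,"y":-0.87,"z":0,"wx":0,"wy":0,"wz":0},{"x":-0.97,"y":-0.87,"z":0,"wx":0,"wy":0,"wz":0}]'
python3 -m jog '[{"x":-0.97,"y":-0.87,"z":0,"wx":0,"wy":0,"wz":0},{"x":-0.97,"y":-0.87,"z":0,"wx":0,"wy":0,"wz":0},{"x":-0.97,"y":-0.87,"z":0,"wx":0,"wy":0,"wz":0},{"x":-0.97,"y":-0.87,"z":0,"wx":0,"wy":0,"wz":0},{"x":-0.97,"y":-0.87,"z":0,"wx":0,"wy":0,"wz":0},{"x":-0.97,"y":-0.87,"z":0,"wx":0,"wy":0,"wz":0},{"x":-0.97,"y":-0.87,"z":0,"wx":0,"wy":0,"wz":0},{"x":-0.97,"y":-0.87,"z":1,"wx":0,"wy":0,"wz":0},{"x":-0.97,"y":-0.87,"z":1,"wx":0,"wy":0,"wz":0},{"x":0,"y":0,"z":0,"wx":0,"wy":0,"wz":0}]'
cat > w.py <<'E'
from h import *
import sys
c="wrist"
im,d=optics.camera(c); cv2.imwrite(sys.argv[1],im)
for n in ["napkin_ring","biscuit0"]:
  for r in nets.masks_of(n,c):
    if r["score"]<.3: continue
    p=cloud(c,d,r["mask"]); p=p[p[:,2]>.015]
    if len(p)<20: continue
    top=p[p[:,2]>np.percentile(p[:,2],90)-.006]
    q=cv2.minEnclosingCircle(top[:,:2].astype(np.float32))
    print(n,round(r["score"],2),np.round(r["xy"]),np.round(q[0],4),round(q[1],4),top[:,2].mean().round(4),len(top))
o=telemetry.get_obs();print(o["time"],o["tool_pos"],o["tool_rot"])
E
python3 w.py pics/w1.png
```

```text
time: 2.15
tool_pos: [0.3532, 0.2792, 0.4049]
tool_rot: [3.141, 0.0, 2.92]
contact_force: [0.8, -0.6, -0.3]
width: 0.997
time: 3.15
tool_pos: [0.5244, 0.0391, 0.3515]
tool_rot: [-3.141, -0.005, 2.917]
contact_force: [-0.8, 1.8, 0.2]
width: 0.997
napkin_ring 0.91 [173. 273.] [ 0.5967 -0.1189] 0.0163 0.0241 210
napkin_ring 0.88 [313. 196.] [0.5191 0.0425] 0.0267 0.0378 944
napkin_ring 0.61 [192.  57.] [ 0.4061 -0.0229] 0.0179 0.024 738
biscuit0 0.72 [320. 255.] [0.6005 0.0315] 0.0201 0.0271 1246
biscuit0 0.72 [270. 258.] [ 0.5939 -0.0171] 0.0202 0.0272 1230
biscuit0 0.58 [365. 258.] [0.6159 0.0723] 0.0201 0.0272 1205
3.3 [0.52292694 0.04207846 0.35517232] [3.14135675e+00 2.71744554e-04 2.92100236e+00]
```

View pics/w1.png

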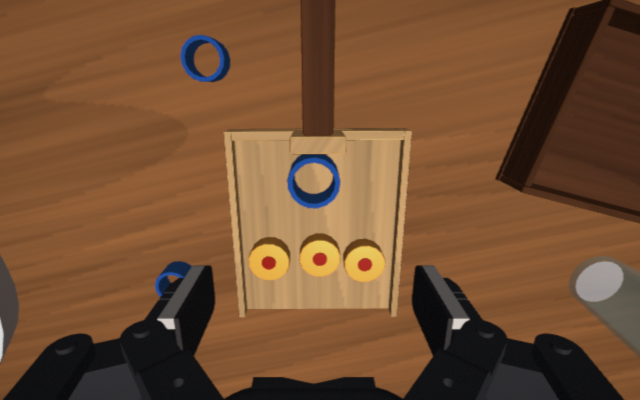

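The wrist view shows the ring at (313, 182), centred between the jaws. The biscuits sit in a row at v≈260, clear of the fingers. I'll descend and grip.

```bash
python3 -m jog '[{"x":0,"y":0,"z":1,"wx":0,"wy":0,"wz":0},{"x":0,"y":0,"z":1,"wx":0,"wy":0,"wz":0},{"x":0,"y":0,"z":1,"wx":0,"wy":0,"wz":0},{"x":0,"y":0,"z":1,"wx":0,"wy":0,"wz":0},{"x":0,"y":0,"z":1,"wx":0,"wy":0,"wz":0},{"x":0,"y":0,"z":0.8,"wx":0,"wy":0,"wz":0},{"x":0,"y":0,"z":0.6,"wx":0,"wy":0,"wz":0},{"x":0,"y":0,"z":0.4,"wx":0,"wy":0,"wz":0},{"x":0,"y":0,"z":0,"wx":0,"wy":0,"wz":0}]'
python3 -m jog '[{"x":0,"y":0,"z":0,"wx":0,"wy":0,"wz":0},{"x":0,"y":0,"z":0,"wx":0,"wy":0,"wz":0},{"x":0,"y":0,"z":0,"wx":0,"wy":0,"wz":0},{"x":0,"y":0,"z":0,"wx":0,"wy":0,"wz":0},{"x":0,"y":0,"z":0,"wx":0,"wy":0,"wz":0},{"x":0,"y":0,"z":0,"wx":0,"wy":0,"wz":0},{"x":0,"y":0,"z":0,"wx":0,"wy":0,"wz":0},{"x":0,"y":0,"z":0,"wx":0,"wy":0,"wz":0}]' 1
```

```text
time: 4.2
tool_pos: [0.5229, 0.0424, 0.1846]
tool_rot: [-3.142, -0.001, 2.923]
contact_force: [-0.4, 0.0, 0.0]
width: 0.997
time: 5.0
tool_pos: [0.5232, 0.0418, 0.186]
tool_rot: [3.141, 0.002, 2.922]
contact_force: [-1.8, 0.4, 9.4]
width: 0.525
```

The width is about 45 mm, so the ring is held. I'll lift it and carry it to the dish.

```bash
python3 -m jog '[{"x":0,"y":0,"z":-0.5,"wx":0,"wy":0,"wz":0},{"x":0,"y":0,"z":-1,"wx":0,"wy":0,"wz":0},{"x":0,"y":0,"z":-1,"wx":0,"wy":0,"wz":0},{"x":0,"y":0,"z":-1,"wx":0,"wy":0,"wz":0},{"x":0,"y":0.55,"z":-0.5,"wx":0,"wy":0,"wz":0},{"x":0.19,"y":1,"z":0,"wx":0,"wy":0,"wz":0},{"x":0.19,"y":1,"z":0,"wx":0,"wy":0,"wz":0},{"x":0.19,"y":1,"z":0,"wx":0,"wy":0,"wz":0},{"x":0.19,"y":1,"z":0,"wx":0,"wy":0,"wz":0},{"x":0.19,"y":1,"z":0,"wx":0,"wy":0,"wz":0}]'
python3 -m jog '[{"x":0.19,"y":1,"z":0,"wx":0,"wy":0,"wz":0},{"x":0.19,"y":1,"z":0,"wx":0,"wy":0,"wz":0},{"x":0.19,"y":1,"z":0,"wx":0,"wy":0,"wz":0},{"x":0.19,"y":1,"z":0,"wx":0,"wy":0,"wz":0},{"x":0.19,"y":1,"z":0,"wx":0,"wy":0,"wz":0},{"x":0,"y":0,"z":0.5,"wx":0,"wy":0,"wz":0},{"x":0,"y":0,"z":1,"wx":0,"wy":0,"wz":0},{"x":0,"y":0,"z":0,"wx":0,"wy":0,"wz":0}]'
```

```text
time: 6.0
tool_pos: [0.5299, 0.1834, 0.2852]
tool_rot: [3.141, 0.001, 2.922]
contact_force: [-0.4, -0.3, -1.1]
width: 0.519
time: 6.8
tool_pos: [0.5334, 0.3088, 0.2442]
tool_rot: [-3.138, -0.005, 2.922]
contact_force: [0.2, -0.7, -0.1]
width: 0.521
```

```bash
python3 -m jog '[{"x":0,"y":0,"z":0.8,"wx":0,"wy":0,"wz":0},{"x":0,"y":0,"z":0.6,"wx":0,"wy":0,"wz":0},{"x":0,"y":0,"z":0.5,"wx":0,"wy":0,"wz":0},{"x":0,"y":0,"z":0.4,"wx":0,"wy":0,"wz":0},{"x":0,"y":0,"z":0,"wx":0,"wy":0,"wz":0},{"x":0,"y":0,"z":0,"wx":0,"wy":0,"wz":0}]'
python3 -m jog '[{"x":0,"y":0,"z":0,"wx":0,"wy":0,"wz":0},{"x":0,"y":0,"z":0,"wx":0,"wy":0,"wz":0},{"x":0,"y":0,"z":0,"wx":0,"wy":0,"wz":0},{"x":0,"y":0,"z":0,"wx":0,"wy":0,"wz":0},{"x":0,"y":0,"z":0,"wx":0,"wy":0,"wz":0},{"x":0,"y":0,"z":-0.3,"wx":0,"wy":0,"wz":0},{"x":0,"y":0,"z":-1,"wx":0,"wy":0,"wz":0},{"x":0,"y":0,"z":-1,"wx":0,"wy":0,"wz":0},{"x":0,"y":0,"z":-1,"wx":0,"wy":0,"wz":0},{"x":0,"y":0,"z":-1,"wx":0,"wy":0,"wz":0}]' -0.4
```

```text
time: 7.4
tool_pos: [0.5343, 0.3094, 0.1902]
tool_rot: [3.141, 0.0, 2.922]
contact_force: [0.3, -0.4, -0.4]
width: 0.52
time: 8.4
tool_pos: [0.534, 0.3095, 0.2989]
tool_rot: [3.141, 0.0, 2.922]
contact_force: [0.8, -0.6, -0.4]
width: 0.705
```

```bash
python3 -m jog '[{"x":0,"y":0,"z":-0.5,"wx":0,"wy":0,"wz":0},{"x":0.1,"y":-1,"z":-0.5,"wx":0,"wy":0,"wz":0},{"x":0.1,"y":-1,"z":0,"wx":0,"wy":0,"wz":0},{"x":0.1,"y":-1,"z":0,"wx":0,"wy":0,"wz":0},{"x":0.1,"y":-1,"z":0,"wx":0,"wy":0,"wz":0},{"x":0.1,"y":-1,"z":0,"wx":0,"wy":0,"wz":0},{"x":0.1,"y":-1,"z":0,"wx":0,"wy":0,"wz":0},{"x":0.1,"y":-1,"z":0,"wx":0,"wy":0,"wz":0},{"x":0.1,"y":-1,"z":0,"wx":0,"wy":0,"wz":0},{"x":0.1,"y":-1,"z":0,"wx":0,"wy":0,"wz":0}]' -1
python3 -m jog '[{"x":0.1,"y":-1,"z":0,"wx":0,"wy":0,"wz":0},{"x":0,"y":-0.46,"z":0,"wx":0,"wy":0,"wz":0},{"x":0,"y":0,"z":0,"wx":0,"wy":0,"wz":0}]'
python3 - <<'E'
from h import *
c="top"; im,d=optics.camera(c); cv2.imwrite("pics/top1.png",im)
for n in ["napkin_ring","biscuit0"]:
  for r in nets.masks_of(n,c):
    if r["score"]<.3: continue
    p=cloud(c,d,r["mask"]); print(n,round(r["score"],2),np.round(r["xy"]),((np.percentile(p,2,axis=0)+np.percentile(p,98,axis=0))/2).round(3),np.percentile(p[:,2],98).round(3))
c="wrist"; im,d=optics.camera(c); cv2.imwrite("pics/w2.png",im)
for r in nets.masks_of("tray",c)[:1]: 
    p=cloud(c,d,cv2.dilate(r["mask"].astype(np.uint8),np.ones((15,15)))>0); X,Y,Z=p.T
    for nm,m in [("handle",(Z>.047)&(Z<.058)),("rims",(Z>.014)&(Z<.024)&(abs((X-.5695)*.976-(Y-.0337)*.216)<.11)&(abs((X-.5695)*.216+(Y-.0337)*.976)<.1)&(abs(abs((X-.5695)*.216+(Y-.0337)*.976)-.078)<.012))]:
        q=cv2.minAreaRect(p[m][:,:2].astype(np.float32)); print(nm,m.sum(),np.round(q[0],4),np.round(q[1],3),round(q[2],2))
o=telemetry.get_obs();print(o["time"],o["tool_pos"],o["tool_rot"])
E
```

```text
time: 9.4
tool_pos: [0.4627, 0.0939, 0.3221]
tool_rot: [-3.142, -0.0, 2.922]
contact_force: [-0.1, -0.7, 0.2]
width: 1.0
time: 9.7
tool_pos: [0.4528, 0.059, 0.3223]
tool_rot: [-3.142, -0.0, 2.92]
contact_force: [0.6, 0.1, 0.4]
width: 0.999
napkin_ring 0.49 [184. 242.] [0.533 0.31  0.022] 0.037
napkin_ring 0.48 [379. 220.] [ 0.592 -0.11   0.015] 0.023
biscuit0 0.78 [340. 214.] [ 0.593 -0.019  0.015] 0.026
biscuit0 0.62 [318. 212.] [0.601 0.029 0.016] 0.027
biscuit0 0.47 [296. 207.] [0.615 0.069 0.017] 0.027
9.95 [0.45300728 0.0604771  0.32214192] [ 3.14144048e+00 -1.00697773e-04  2.92317113e+00]
```

View pics/w2.png

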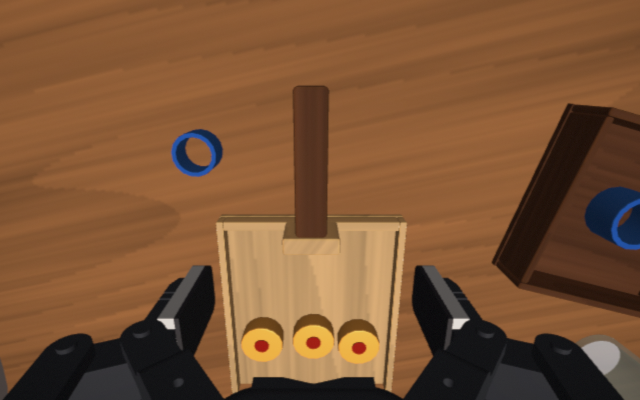

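View pics/top1.png

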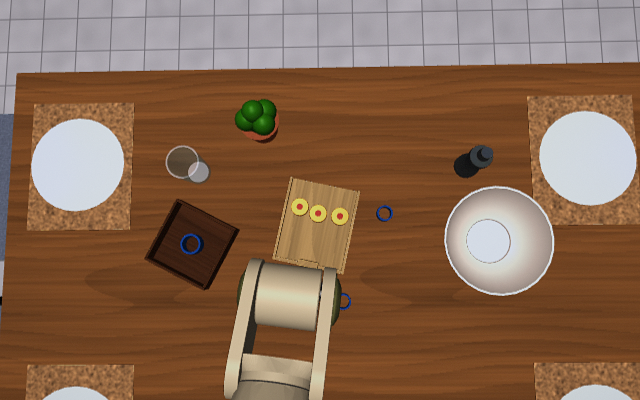

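The ring is in the dish at (192, 243), and the biscuits are still on the tray. The handle is centred between the jaws at u≈311. I'll grip it near the riser to limit nose sag.

```bash
python3 -m jog '[{"x":0,"y":0,"z":1,"wx":0,"wy":0,"wz":0},{"x":0,"y":0,"z":1,"wx":0,"wy":0,"wz":0},{"x":0,"y":0,"z":1,"wx":0,"wy":0,"wz":0},{"x":0,"y":0,"z":1,"wx":0,"wy":0,"wz":0},{"x":0,"y":0,"z":0.5,"wx":0,"wy":0,"wz":0},{"x":0,"y":0,"z":0.4,"wx":0,"wy":0,"wz":0},{"x":0,"y":0,"z":0,"wx":0,"wy":0,"wz":0}]'
python3 -m jog '[{"x":0,"y":0,"z":0,"wx":0,"wy":0,"wz":0},{"x":0,"y":0,"z":0,"wx":0,"wy":0,"wz":0},{"x":0,"y":0,"z":0,"wx":0,"wy":0,"wz":0},{"x":0,"y":0,"z":0,"wx":0,"wy":0,"wz":0},{"x":0,"y":0,"z":0,"wx":0,"wy":0,"wz":0},{"x":0,"y":0,"z":0,"wx":0,"wy":0,"wz":0},{"x":0,"y":0,"z":0,"wx":0,"wy":0,"wz":0},{"x":0,"y":0,"z":0,"wx":0,"wy":0,"wz":0},{"x":0,"y":0,"z":0,"wx":0,"wy":0,"wz":0},{"x":0,"y":0,"z":0,"wx":0,"wy":0,"wz":0}]' 1
python3 -m jog '[{"x":0,"y":0,"z":-0.2,"wx":0,"wy":0,"wz":0},{"x":0,"y":0,"z":-0.3,"wx":0,"wy":0,"wz":0},{"x":0,"y":0,"z":-0.3,"wx":0,"wy":0,"wz":0},{"x":0,"y":0,"z":-0.2,"wx":0,"wy":0,"wz":0},{"x":0,"y":0,"z":0,"wx":0,"wy":0,"wz":0}]'
cat > tilt.py <<'E'
from h import *
# plate plane + biscuits from side and top cameras
for c in ["side","top"]:
    im,d=optics.camera(c); cv2.imwrite(f"pics/{c}_t.png",im)
    for n in ["tray","biscuit0"]:
        for r in nets.masks_of(n,c):
            if r["score"]<.4: continue
            p=cloud(c,d,r["mask"])
            if len(p)<50: continue
            if n=="tray":
                best=None; rng=np.random.default_rng(0)
                for _ in range(400):
                    a,b,e=p[rng.choice(len(p),3,False)]; nn=np.cross(b-a,e-a); l=np.linalg.norm(nn)
                    if l<1e-4: continue
                    nn=nn/l*np.sign(nn[2]+1e-12); k=abs((p-a)@nn)<.002
                    if best is None or k.sum()>best.sum(): best=k
                q=p[best]; ce=q.mean(0); nn=np.linalg.svd(q-ce)[2][2]; nn*=np.sign(nn[2])
                print(c,"plate tilt deg",round(np.degrees(np.arccos(nn[2])),1),"n",nn.round(3),"lo",np.percentile(q,2,axis=0).round(3),"hi",np.percentile(q,98,axis=0).round(3))
            else: print(c,n,round(r["score"],2),r["xy"],np.median(p,0).round(3))
o=telemetry.get_obs();print(o["time"],o["tool_pos"],o["tool_rot"],o["joint_positions"],o["contact_force"],o["wrist_torque"],o["width"])
E
python3 tilt.py
```

```text
time: 10.65
tool_pos: [0.4528, 0.0601, 0.1988]
tool_rot: [-3.141, -0.002, 2.923]
contact_force: [0.6, -0.4, -0.8]
width: 1.0
time: 11.65
tool_pos: [0.4529, 0.0597, 0.2003]
tool_rot: [3.141, 0.001, 2.922]
contact_force: [-1.0, -0.1, 5.2]
width: 0.273
time: 12.15
tool_pos: [0.4528, 0.0598, 0.2255]
tool_rot: [3.141, 0.001, 2.922]
contact_force: [-0.4, -0.9, -4.5]
width: 0.272
side plate tilt deg 1.1 n [ 0.02  -0.002  1.   ] lo [ 0.488 -0.052  0.027] hi [0.671 0.112 0.033]
side biscuit0 0.76 [319.2, 206.4] [0.6   0.021 0.047]
side biscuit0 0.53 [324.3, 196.6] [0.619 0.062 0.047]
side biscuit0 0.51 [316.0, 220.1] [ 0.594 -0.028  0.046]
top plate tilt deg 0.7 n [0.012 0.002 1.   ] lo [ 0.489 -0.045  0.025] hi [0.668 0.113 0.03 ]
top plate tilt deg 5.8 n [0.029 0.096 0.995] lo [ 0.478 -0.416  0.002] hi [ 0.584 -0.306  0.015]
top biscuit0 0.78 [338.6, 217.6] [ 0.591 -0.018  0.045]
top biscuit0 0.74 [317.7, 213.6] [0.598 0.03  0.044]
top biscuit0 0.51 [296.8, 205.9] [0.614 0.069 0.045]
12.45 [0.45273606 0.05973796 0.22447639] [-3.14151992e+00 -6.51095689e-04  2.92213374e+00] [-1.29036599e-01  4.57591928e-01  1.80628783e+00 -1.77301775e-05
  8.78367896e-01 -1.48036271e+00] [-0.04552272 -0.09118248 -4.49494026] [ 0.10454985  0.42358903 -0.00363012] 0.2687824000949001
```

The sag is only about 1°, so the grip holds. Next: lift, yaw to the bowl's bearing, and carry.

```bash
python3 -m jog '[{"x":0,"y":0,"z":-0.3,"wx":0,"wy":0,"wz":0.2},{"x":0,"y":0,"z":-0.4,"wx":0,"wy":0,"wz":0.4},{"x":0,"y":0,"z":-0.5,"wx":0,"wy":0,"wz":0.5},{"x":0,"y":0,"z":-0.5,"wx":0,"wy":0,"wz":0.5},{"x":0,"y":0,"z":-0.5,"wx":0,"wy":0,"wz":0.5},{"x":0,"y":0,"z":-0.5,"wx":0,"wy":0,"wz":0.5},{"x":0,"y":0,"z":-0.4,"wx":0,"wy":0,"wz":0.4},{"x":0,"y":0,"z":-0.3,"wx":0,"wy":0,"wz":0.3},{"x":0,"y":0,"z":-0.2,"wx":0,"wy":0,"wz":0.12},{"x":0,"y":0,"z":0,"wx":0,"wy":0,"wz":0}]'
python3 -m jog '[{"x":0,"y":-0.2,"z":0,"wx":0,"wy":0,"wz":0},{"x":-0.05,"y":-0.4,"z":0,"wx":0,"wy":0,"wz":0},{"x":-0.08,"y":-0.6,"z":0,"wx":0,"wy":0,"wz":0},{"x":-0.09,"y":-0.7,"z":0,"wx":0,"wy":0,"wz":0},{"x":-0.09,"y":-0.7,"z":0,"wx":0,"wy":0,"wz":0},{"x":-0.09,"y":-0.7,"z":0,"wx":0,"wy":0,"wz":0},{"x":-0.09,"y":-0.7,"z":0,"wx":0,"wy":0,"wz":0},{"x":-0.09,"y":-0.7,"z":0,"wx":0,"wy":0,"wz":0},{"x":-0.09,"y":-0.7,"z":0,"wx":0,"wy":0,"wz":0},{"x":-0.09,"y":-0.7,"z":0,"wx":0,"wy":0,"wz":0}]'
python3 -m jog '[{"x":-0.09,"y":-0.7,"z":0,"wx":0,"wy":0,"wz":0},{"x":-0.09,"y":-0.7,"z":0,"wx":0,"wy":0,"wz":0},{"x":-0.09,"y":-0.7,"z":0,"wx":0,"wy":0,"wz":0},{"x":-0.09,"y":-0.7,"z":0,"wx":0,"wy":0,"wz":0},{"x":-0.09,"y":-0.7,"z":0,"wx":0,"wy":0,"wz":0},{"x":-0.09,"y":-0.7,"z":0,"wx":0,"wy":0,"wz":0},{"x":-0.09,"y":-0.7,"z":0,"wx":0,"wy":0,"wz":0},{"x":-0.09,"y":-0.7,"z":0,"wx":0,"wy":0,"wz":0},{"x":-0.08,"y":-0.5,"z":0,"wx":0,"wy":0,"wz":0},{"x":-0.07,"y":-0.3,"z":0,"wx":0,"wy":0,"wz":0}]'
python3 -m jog '[{"x":0,"y":0,"z":0,"wx":0,"wy":0,"wz":0},{"x":0,"y":0,"z":0,"wx":0,"wy":0,"wz":0}]'
python3 tilt.py
```

```text
time: 13.45
tool_pos: [0.4528, 0.0598, 0.3154]
tool_rot: [3.141, 0.001, 2.564]
contact_force: [-0.4, 0.7, -5.0]
width: 0.27
time: 14.45
tool_pos: [0.3845, -0.0794, 0.3145]
tool_rot: [-3.141, -0.001, 2.564]
contact_force: [0.3, 0.1, -3.9]
width: 0.27
time: 15.45
tool_pos: [0.3154, -0.2252, 0.3145]
tool_rot: [-3.141, -0.001, 2.563]
contact_force: [0.1, 0.9, -4.0]
width: 0.272
time: 15.65
tool_pos: [0.3162, -0.2241, 0.3146]
tool_rot: [3.141, -0.001, 2.564]
contact_force: [-0.5, 0.2, -4.8]
width: 0.268
side plate tilt deg 0.9 n [ 0.014 -0.008  1.   ] lo [ 0.326 -0.389  0.116] hi [ 0.522 -0.204  0.122]
side biscuit0 0.77 [240.7, 306.4] [ 0.445 -0.311  0.136]
side biscuit0 0.63 [256.1, 293.3] [ 0.473 -0.279  0.136]
side biscuit0 0.55 [221.9, 328.0] [ 0.421 -0.354  0.136]
top plate tilt deg 1.2 n [ 0.02  -0.008  1.   ] lo [ 0.346 -0.386  0.114] hi [ 0.519 -0.201  0.12 ]
top biscuit0 0.89 [468.3, 271.5] [ 0.472 -0.268  0.134]
top biscuit0 0.54 [487.6, 286.7] [ 0.444 -0.3    0.134]
15.95 [ 0.31642684 -0.22399529  0.314739  ] [ 3.14159182e+00 -8.57919389e-06  2.56470868e+00] [-9.23924950e-01  2.05297915e-01  1.85974486e+00 -2.42353551e-06
  1.07655823e+00 -1.91783616e+00] [ 0.16552522 -0.18914597 -5.05017148] [0.22766281 0.35579219 0.04220735] 0.26898397358498866
```

View pics/top_t.png

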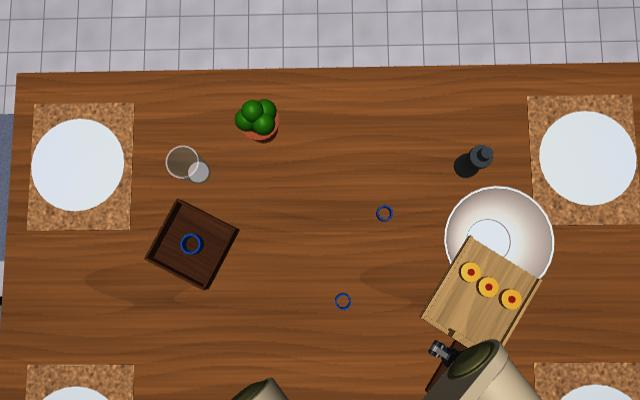

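The tray is level with its lip over the bowl and the biscuits still lined up, at (470, 272), (488, 287) and (512, 299). I'll centre it sideways, lower it a little, and start the tilt about the lip.

```bash
python3 -m jog '[{"x":0,"y":0.2,"z":0.2,"wx":0,"wy":0,"wz":0},{"x":0,"y":0.2,"z":0.3,"wx":0,"wy":0,"wz":0},{"x":0,"y":0.19,"z":0.3,"wx":0,"wy":0,"wz":0},{"x":-0.16,"y":0,"z":-0.18,"wx":0,"wy":0.2,"wz":0},{"x":-0.24,"y":0,"z":-0.27,"wx":0,"wy":0.3,"wz":0},{"x":-0.33,"y":0,"z":-0.36,"wx":0,"wy":0.4,"wz":0},{"x":-0.33,"y":0,"z":-0.36,"wx":0,"wy":0.4,"wz":0},{"x":-0.33,"y":0,"z":-0.36,"wx":0,"wy":0.4,"wz":0},{"x":-0.33,"y":0,"z":-0.36,"wx":0,"wy":0.4,"wz":0},{"x":-0.24,"y":0,"z":-0.27,"wx":0,"wy":0.3,"wz":0}]'
python3 -m jog '[{"x":-0.16,"y":0,"z":-0.18,"wx":0,"wy":0.2,"wz":0},{"x":-0.16,"y":0,"z":-0.18,"wx":0,"wy":0.2,"wz":0},{"x":-0.16,"y":0,"z":-0.18,"wx":0,"wy":0.2,"wz":0},{"x":-0.16,"y":0,"z":-0.18,"wx":0,"wy":0.2,"wz":0},{"x":-0.16,"y":0,"z":-0.18,"wx":0,"wy":0.2,"wz":0},{"x":0,"y":0,"z":0,"wx":0,"wy":0,"wz":0}]'
python3 tilt.py
```

```text
time: 16.95
tool_pos: [0.3707, -0.2416, 0.3427]
tool_rot: [-3.142, -0.253, 2.564]
contact_force: [0.8, 0.9, -4.3]
width: 0.274
time: 17.55
tool_pos: [0.392, -0.2557, 0.3582]
tool_rot: [3.142, -0.356, 2.565]
contact_force: [0.1, -0.7, -4.6]
width: 0.272
side plate tilt deg 21.2 n [ 0.303 -0.196  0.933] lo [ 0.344 -0.375  0.098] hi [ 0.527 -0.197  0.161]
side plate tilt deg 21.7 n [ 0.296 -0.221  0.929] lo [ 0.442 -0.317  0.132] hi [ 0.476 -0.283  0.146]
side biscuit0 0.92 [248.5, 303.3] [ 0.458 -0.301  0.139]
side biscuit0 0.84 [263.8, 290.1] [ 0.486 -0.268  0.136]
side biscuit0 0.69 [232.3, 322.7] [ 0.435 -0.344  0.138]
top plate tilt deg 21.2 n [ 0.304 -0.196  0.932] lo [ 0.389 -0.359  0.096] hi [ 0.529 -0.19   0.158]
top plate tilt deg 38.7 n [ 0.1   -0.617  0.781] lo [0.774 0.116 0.102] hi [0.829 0.162 0.138]
top biscuit0 0.81 [463.1, 265.1] [ 0.484 -0.259  0.134]
top biscuit0 0.73 [482.9, 277.6] [ 0.457 -0.292  0.137]
17.85 [ 0.391255   -0.25544762  0.35860794] [ 3.14150608 -0.35603704  2.56402368] [-0.81725728  0.33464402  1.52928818 -0.08287729  1.62416139 -1.80040074] [-0.07300603 -0.18839859 -3.98644215] [-0.05055819 -0.03767603 -0.0018238 ] 0.2673658559640641
```

The lip is holding at z≈0.096. Tilt is 21° and the biscuits are still on. I'll continue slowly.

```bash
python3 -m jog '[{"x":-0.16,"y":0,"z":-0.18,"wx":0,"wy":0.2,"wz":0},{"x":-0.16,"y":0,"z":-0.18,"wx":0,"wy":0.2,"wz":0},{"x":-0.16,"y":0,"z":-0.18,"wx":0,"wy":0.2,"wz":0},{"x":-0.16,"y":0,"z":-0.18,"wx":0,"wy":0.2,"wz":0},{"x":-0.16,"y":0,"z":-0.18,"wx":0,"wy":0.2,"wz":0},{"x":-0.16,"y":0,"z":-0.18,"wx":0,"wy":0.2,"wz":0},{"x":-0.16,"y":0,"z":-0.18,"wx":0,"wy":0.2,"wz":0},{"x":-0.16,"y":0,"z":-0.18,"wx":0,"wy":0.2,"wz":0},{"x":0,"y":0,"z":0,"wx":0,"wy":0,"wz":0},{"x":0,"y":0,"z":0,"wx":0,"wy":0,"wz":0}]'
python3 tilt.py | grep -v "^top plate"
```

```text
time: 18.85
tool_pos: [0.4281, -0.2796, 0.378]
tool_rot: [3.142, -0.523, 2.564]
contact_force: [-0.5, 0.1, -3.8]
width: 0.272
side plate tilt deg 30.6 n [ 0.426 -0.278  0.861] lo [ 0.351 -0.375  0.1  ] hi [ 0.527 -0.201  0.189]
side biscuit0 0.9 [251.0, 300.5] [ 0.462 -0.304  0.149]
side biscuit0 0.78 [230.3, 320.7] [ 0.438 -0.346  0.147]
side biscuit0 0.56 [262.2, 285.6] [ 0.489 -0.27   0.146]
top biscuit0 0.76 [465.0, 262.7] [ 0.488 -0.261  0.144]
top biscuit0 0.71 [482.2, 279.8] [ 0.46  -0.294  0.147]
19.15 [ 0.42814378 -0.27958084  0.37823124] [-3.14156948 -0.5233532   2.5639375 ] [-0.79238132  0.41632793  1.35325216 -0.11218165  1.88351248 -1.79213745] [-0.29638805  0.147645   -4.48045471] [-0.07319008 -0.19494134 -0.01471859] 0.27195436018382196
```

```bash
python3 -m jog '[{"x":-0.16,"y":0,"z":-0.17,"wx":0,"wy":0.2,"wz":0},{"x":-0.16,"y":0,"z":-0.17,"wx":0,"wy":0.2,"wz":0},{"x":-0.16,"y":0,"z":-0.17,"wx":0,"wy":0.2,"wz":0},{"x":-0.16,"y":0,"z":-0.17,"wx":0,"wy":0.2,"wz":0},{"x":-0.16,"y":0,"z":-0.17,"wx":0,"wy":0.2,"wz":0},{"x":-0.16,"y":0,"z":-0.17,"wx":0,"wy":0.2,"wz":0},{"x":0,"y":0,"z":0,"wx":0,"wy":0,"wz":0},{"x":0,"y":0,"z":0,"wx":0,"wy":0,"wz":0},{"x":0,"y":0,"z":0,"wx":0,"wy":0,"wz":0},{"x":0,"y":0,"z":0,"wx":0,"wy":0,"wz":0}]'
python3 tilt.py | grep -v "^top plate"
```

```text
time: 20.15
tool_pos: [0.4566, -0.2981, 0.3866]
tool_rot: [-3.142, -0.649, 2.564]
contact_force: [0.1, -0.2, -3.4]
width: 0.27
side plate tilt deg 37.4 n [ 0.508 -0.335  0.794] lo [ 0.361 -0.373  0.101] hi [ 0.525 -0.222  0.204]
side biscuit0 0.75 [299.9, 337.1] [ 0.56  -0.326  0.044]
side biscuit0 0.66 [288.6, 344.3] [ 0.531 -0.353  0.056]
side biscuit0 0.64 [276.3, 371.1] [ 0.512 -0.393  0.047]
top biscuit0 0.8 [510.4, 240.1] [ 0.53  -0.388  0.031]
top biscuit0 0.69 [478.8, 224.8] [ 0.57  -0.328  0.026]
top biscuit0 0.59 [492.6, 239.6] [ 0.534 -0.347  0.037]
20.45 [ 0.45668586 -0.29823056  0.38659657] [-3.14148624 -0.64899636  2.56388246] [-0.77677851  0.48755748  1.22346328 -0.13638492  2.06606211 -1.79529176] [-0.25594919  0.3312936  -3.14978341] [-0.2009717  -0.33562263  0.0683658 ] 0.26573944458681575
```

All three biscuits are in the bowl. I'll level the tray about its lip, raise it, and return.

```bash
python3 -m jog '[{"x":0.57,"y":0,"z":0.6,"wx":0,"wy":-0.69,"wz":0},{"x":0.57,"y":0,"z":0.6,"wx":0,"wy":-0.69,"wz":0},{"x":0.57,"y":0,"z":0.6,"wx":0,"wy":-0.69,"wz":0},{"x":0.57,"y":0,"z":0.6,"wx":0,"wy":-0.69,"wz":0},{"x":0.57,"y":0,"z":0.6,"wx":0,"wy":-0.69,"wz":0},{"x":0.57,"y":0,"z":0.6,"wx":0,"wy":-0.69,"wz":0},{"x":0.57,"y":0,"z":0.6,"wx":0,"wy":-0.69,"wz":0},{"x":0.57,"y":0,"z":0.6,"wx":0,"wy":-0.69,"wz":0},{"x":0.57,"y":0,"z":0.6,"wx":0,"wy":-0.68,"wz":0},{"x":0,"y":0,"z":-0.5,"wx":0,"wy":0,"wz":0}]'
python3 -m jog '[{"x":0,"y":0,"z":-0.5,"wx":0,"wy":0,"wz":0},{"x":0,"y":0.5,"z":-0.5,"wx":0,"wy":0,"wz":0},{"x":0.1,"y":1,"z":0,"wx":0,"wy":0,"wz":0},{"x":0.1,"y":1,"z":0,"wx":0,"wy":0,"wz":0},{"x":0.1,"y":1,"z":0,"wx":0,"wy":0,"wz":0},{"x":0.1,"y":1,"z":0,"wx":0,"wy":0,"wz":0},{"x":0.1,"y":1,"z":0,"wx":0,"wy":0,"wz":0},{"x":0.1,"y":1,"z":0,"wx":0,"wy":0,"wz":0},{"x":0.1,"y":1,"z":0,"wx":0,"wy":0,"wz":0},{"x":0.1,"y":1,"z":0,"wx":0,"wy":0,"wz":0}]'
python3 -m jog '[{"x":0.1,"y":1,"z":0,"wx":0,"wy":0,"wz":0},{"x":0.1,"y":1,"z":0,"wx":0,"wy":0,"wz":-0.6},{"x":0,"y":0,"z":0,"wx":0,"wy":0,"wz":-0.7},{"x":0,"y":0,"z":0,"wx":0,"wy":0,"wz":-0.7},{"x":0,"y":0,"z":0,"wx":0,"wy":0,"wz":-0.7},{"x":0,"y":0,"z":0,"wx":0,"wy":0,"wz":-0.71},{"x":0,"y":0,"z":0,"wx":0,"wy":0,"wz":0},{"x":0,"y":0,"z":0,"wx":0,"wy":0,"wz":0}]'
python3 tilt.py | grep -v "^top plate"
```

```text
time: 21.45
tool_pos: [0.3169, -0.2065, 0.3172]
tool_rot: [3.139, -0.006, 2.564]
contact_force: [-0.3, -0.6, -2.1]
width: 0.268
time: 22.45
tool_pos: [0.4182, -0.0183, 0.3444]
tool_rot: [-3.141, -0.001, 2.564]
contact_force: [0.5, 0.0, -3.5]
width: 0.268
time: 23.25
tool_pos: [0.441, 0.0253, 0.3443]
tool_rot: [-3.141, -0.001, 2.919]
contact_force: [-0.4, 0.2, -3.0]
width: 0.269
side plate tilt deg 0.8 n [ 0.014 -0.005  1.   ] lo [ 0.477 -0.083  0.146] hi [0.657 0.076 0.152]
side biscuit0 0.86 [281.7, 374.6] [ 0.526 -0.397  0.029]
side biscuit0 0.82 [289.6, 345.0] [ 0.531 -0.336  0.024]
side biscuit0 0.59 [389.8, 165.0] [0.795 0.124 0.095]
side biscuit0 0.54 [303.5, 346.7] [ 0.57  -0.336  0.028]
top biscuit0 0.78 [510.6, 244.6] [ 0.526 -0.389  0.027]
top biscuit0 0.77 [477.1, 227.2] [ 0.571 -0.328  0.026]
top biscuit0 0.71 [477.9, 245.0] [ 0.53  -0.326  0.022]
23.55 [0.44111184 0.02525632 0.34426949] [-3.14155812e+00 -1.76113218e-04  2.92056548e+00] [-2.11975481e-01  2.54288002e-01  1.68194231e+00 -3.52690648e-05
  1.20553876e+00 -1.56173203e+00] [-0.58454486 -0.40797434 -3.76934487] [0.0844932  0.29427726 0.01965206] 0.27039558553526843
```

View pics/top_t.png

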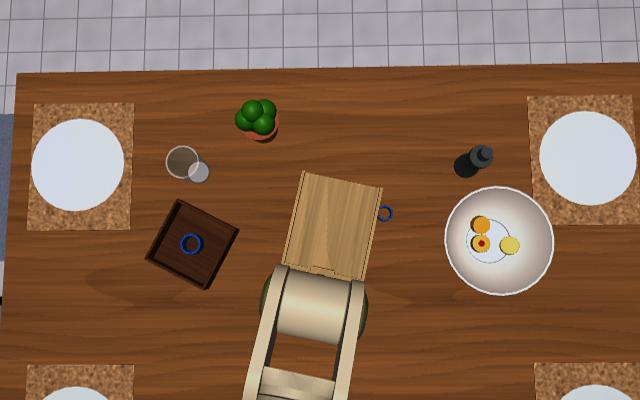

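The three biscuits are in the bowl at (480, 225), (480, 244) and (510, 245), and the tray is empty. I'll shift it back to its place and set it down.

```bash
python3 -m jog '[{"x":-0.16,"y":0.72,"z":0,"wx":0,"wy":0,"wz":0},{"x":0,"y":0.72,"z":0,"wx":0,"wy":0,"wz":0},{"x":0,"y":0,"z":1,"wx":0,"wy":0,"wz":0},{"x":0,"y":0,"z":1,"wx":0,"wy":0,"wz":0},{"x":0,"y":0,"z":1,"wx":0,"wy":0,"wz":0},{"x":0,"y":0,"z":1,"wx":0,"wy":0,"wz":0},{"x":0,"y":0,"z":0.7,"wx":0,"wy":0,"wz":0},{"x":0,"y":0,"z":0.3,"wx":0,"wy":0,"wz":0},{"x":0,"y":0,"z":0.2,"wx":0,"wy":0,"wz":0},{"x":0,"y":0,"z":0,"wx":0,"wy":0,"wz":0}]'
python3 -m jog '[{"x":0,"y":0,"z":0.2,"wx":0,"wy":0,"wz":0},{"x":0,"y":0,"z":0.2,"wx":0,"wy":0,"wz":0},{"x":0,"y":0,"z":0.1,"wx":0,"wy":0,"wz":0},{"x":0,"y":0,"z":0,"wx":0,"wy":0,"wz":0},{"x":0,"y":0,"z":0,"wx":0,"wy":0,"wz":0}]'
```

```text
time: 24.55
tool_pos: [0.4531, 0.0595, 0.2144]
tool_rot: [3.142, 0.0, 2.921]
contact_force: [0.5, 0.8, -3.6]
width: 0.274
time: 25.05
tool_pos: [0.453, 0.0595, 0.2019]
tool_rot: [-3.142, 0.0, 2.921]
contact_force: [-0.1, 0.7, -2.5]
width: 0.269
```

```bash
python3 -m jog '[{"x":0,"y":0,"z":0.06,"wx":0,"wy":0,"wz":0},{"x":0,"y":0,"z":0,"wx":0,"wy":0,"wz":0},{"x":0,"y":0,"z":0,"wx":0,"wy":0,"wz":0}]'
python3 -m jog '[{"x":0,"y":0,"z":0,"wx":0,"wy":0,"wz":0},{"x":0,"y":0,"z":0,"wx":0,"wy":0,"wz":0},{"x":0,"y":0,"z":0,"wx":0,"wy":0,"wz":0},{"x":0,"y":0,"z":0,"wx":0,"wy":0,"wz":0},{"x":0,"y":0,"z":0,"wx":0,"wy":0,"wz":0},{"x":0,"y":0,"z":0,"wx":0,"wy":0,"wz":0},{"x":0,"y":0,"z":0,"wx":0,"wy":0,"wz":0},{"x":0,"y":0,"z":0,"wx":0,"wy":0,"wz":0}]' -1
python3 -m jog '[{"x":0,"y":0,"z":-0.4,"wx":0,"wy":0,"wz":0},{"x":0,"y":0,"z":-0.7,"wx":0,"wy":0,"wz":0},{"x":0,"y":0,"z":-1,"wx":0,"wy":0,"wz":0},{"x":0,"y":0,"z":-1,"wx":0,"wy":0,"wz":0},{"x":0,"y":0,"z":-1,"wx":0,"wy":0,"wz":0},{"x":0,"y":0,"z":-1,"wx":0,"wy":0,"wz":0},{"x":0,"y":0,"z":-1,"wx":0,"wy":0,"wz":0},{"x":0,"y":0,"z":0,"wx":0,"wy":0,"wz":0},{"x":0,"y":0,"z":0,"wx":0,"wy":0,"wz":0}]'
python3 tilt.py
```

```text
time: 25.35
tool_pos: [0.453, 0.0595, 0.2004]
tool_rot: [3.142, 0.001, 2.921]
contact_force: [-0.4, -0.1, -2.2]
width: 0.27
time: 26.15
tool_pos: [0.4529, 0.0595, 0.2003]
tool_rot: [3.142, -0.0, 2.921]
contact_force: [-0.4, -0.6, 0.8]
width: 1.004
time: 27.05
tool_pos: [0.4526, 0.0596, 0.3532]
tool_rot: [3.141, 0.001, 2.921]
contact_force: [-1.1, 0.8, -0.7]
width: 1.005
side plate tilt deg 0.2 n [ 0.004 -0.001  1.   ] lo [ 0.49  -0.049  0.005] hi [0.67  0.108 0.008]
side biscuit0 0.85 [290.4, 344.1] [ 0.531 -0.337  0.024]
side biscuit0 0.82 [282.8, 374.2] [ 0.525 -0.397  0.028]
side biscuit0 0.81 [305.4, 346.3] [ 0.572 -0.336  0.028]
top plate tilt deg 0.1 n [ 0.    -0.001  1.   ] lo [ 0.487 -0.046  0.003] hi [0.666 0.11  0.006]
top plate tilt deg 15.9 n [-0.207 -0.179  0.962] lo [ 0.553 -0.347  0.021] hi [ 0.587 -0.314  0.032]
top biscuit0 0.75 [478.8, 224.1] [ 0.57  -0.328  0.027]
top biscuit0 0.64 [478.6, 243.4] [ 0.53  -0.327  0.022]
top biscuit0 0.53 [510.3, 243.4] [ 0.525 -0.389  0.027]
27.35 [0.45291571 0.05949349 0.35219812] [-3.14145415e+00 -1.45761926e-03  2.92103576e+00] [-1.29534966e-01  2.70054954e-01  1.63180975e+00 -5.74998907e-06
  1.24119213e+00 -1.47977264e+00] [0.72547396 0.07927624 0.05982305] [-0.0045538  -0.02614783  0.00124323] 1.0012422674808135
```

View pics/side_t.png

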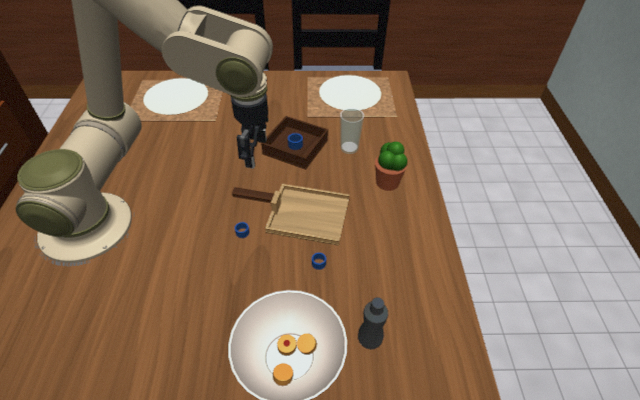

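The side view shows the tray flat at (310, 212), the ring in the dish at (295, 141), and all three biscuits in the bowl near (290, 355). Nothing else has moved and the gripper is clear, so I'll hand in.

```bash
python3 -c "from plant import env; print(env.close_job())"
```

```text
the job is handed in; nothing more can be done
None
```

The job is done and handed in at about 27 s of the 64 s allowed; the hand-in gives no verdict.

- **Ring:** I put the large blue ring in the dark dish and left the two smaller look-alikes alone. It measured within about 1 mm of the dish's centre after release, with the biscuits still on the tray.
- **Biscuits:** I gripped the tray by its handle and tilted it slowly over the bowl with its lip about 25 mm above the rim. The biscuits slid off somewhere between 30° and 37°. In the last check all three lay in the bowl, within about 45 mm of its axis and at heights of 22–28 mm.
- **Tray:** It is back in its original spot, with tilt of 0.2° or less and the underside on the table. The gripper is open and clear.
- **Other items:** The bowl, dish, tumbler, grinder and herb pot look unmoved in the pictures. I did not re-measure them.

No check failed. The networks gave a few false hits, such as "biscuit" on the herb pot, and I left these out after comparing them with the pictures. My first few moves were refused because rows need all six keys; nothing moved on those calls.

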